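# Set up the folding desk tray on the desk pad

### The job

Take the half-open folding wooden desk tray from the pile of books (its fixed tall wall is good to hold it by), leaving its flaps down for now, and set it down gently, without dropping it, in the middle of the grey desk pad, square with the pad and with the tall wall on the side away from the robot, and let go of it. Then raise its three hinged flaps (front, left and right) fully upright so that it stands as an open box, still in the middle of the pad and square with it. Leave the tumbler and the remote control between the pad and the books where they are.

Things in the scene. Friction and masses are not known exactly. Their poses are not given: they have to be found in the camera images.
- tray: loose plywood desk tray, about 0.6 kg with its flaps. Origin under the centre of its base block, 100 mm (x) x 140 mm (y), 18 mm high. On its +x edge a fixed upright wall; on its -x, +y and -y edges hinged flaps (front, left, right), 55 mm high, 8 mm thick, half open and leaning outwards at the start; hinge lines at the base's top edges. z up.
- wall_top (a point): middle of the top edge of the tray's fixed wall, 88 mm above the tray's underside and 54 mm from its centre along +x. The wall is 8 mm thick (along x) and 140 mm long: pinch it across its thickness from above
- flap_front (a joint): joint (rad) of the front (-x) flap: 0 = lying flat outwards, 1.571 = upright, where a stop ends its travel; starts 0.3 to 0.8. A stiff friction hinge (0.04 N m): it stays at any angle it is left at.
- flap_left (a joint): joint (rad) of the left (+y) flap: 0 = lying flat outwards, 1.571 = upright, where a stop ends its travel; starts 0.3 to 0.8. A stiff friction hinge (0.04 N m): it stays at any angle it is left at.
- flap_right (a joint): joint (rad) of the right (-y) flap: 0 = lying flat outwards, 1.571 = upright, where a stop ends its travel; starts 0.3 to 0.8. A stiff friction hinge (0.04 N m): it stays at any angle it is left at.
- flap_front_edge (a point): middle of the free edge of the front flap, on its inner (upper) face, 55 mm from its hinge line. The hinge line is at x = -50 mm in the tray's frame, 18 mm above the underside; the flap is 140 mm long. The inner face passes through the hinge line; the 8 mm thickness lies on the outer (lower) side.
- flap_left_edge (a point): middle of the free edge of the left flap, on its inner (upper) face, 55 mm from its hinge line. The hinge line is at y = +70 mm in the tray's frame, 18 mm above the underside; the flap is 100 mm long. The inner face passes through the hinge line; the 8 mm thickness lies on the outer (lower) side.
- flap_right_edge (a point): middle of the free edge of the right flap, on its inner (upper) face, 55 mm from its hinge line. The hinge line is at y = -70 mm in the tray's frame, 18 mm above the underside; the flap is 100 mm long. The inner face passes through the hinge line; the 8 mm thickness lies on the outer (lower) side.
- pad: thin grey desk pad fixed to the desk, 200 mm (x) x 270 mm (y), 3 mm thick; origin under its centre, its x axis points away from the robot (to within about 15 degrees)
- books: fixed pile of two books, 210 mm (x) x 152 mm (y), top 55 mm above the desk; origin under its centre. The tray starts on top.
- tumbler: bystander: blue plastic tumbler, 68 mm wide, 100 mm tall; origin under its centre
- remote: bystander: black remote control lying flat, 150 x 45 x 18 mm, long along its x; origin under its centre

How it is judged:
On the way:
1. the tray stands on the pad, in its middle and square with it, tall wall away from the robot, let go, its flaps not yet raised (horizontal distance between tray and pad below 0.03 m and angle between the x axis of tray and the x axis of pad, either way round below 0.2 rad and x of wall_top in the frame of pad above 0 m and height (world z) of tray below 0.012 m and angle between tray's own z axis and vertical below 0.06 rad and linear speed of tray below 0.02 m/s and contact force between the fingers and tray below 0.2 N and value of joint each of flap_front, flap_left, flap_right below 1.2 rad), for 0.2 s.
At the end, for the whole second after the job is handed in: The tray stands flat and at rest on the pad, released, its centre within 30 mm of the pad's centre, within 0.2 rad of square with it and its tall wall on the side away from the robot; all three flaps stand upright (each joint above 1.43 rad) (horizontal distance between tray and pad below 0.03 m and angle between the x axis of tray and the x axis of pad, either way round below 0.2 rad and x of wall_top in the frame of pad above 0 m and height (world z) of tray below 0.012 m and angle between tray's own z axis and vertical below 0.06 rad and linear speed of tray below 0.02 m/s and contact force between the fingers and tray below 0.2 N and value of joint each of flap_front, flap_left, flap_right above 1.43 rad); the robot touches nothing.
It fails at once if the tray is let fall instead of being set down (in the air between the height of the books and the pad with no finger on it) (height (world z) of tray between 0.02 and 0.045 m and contact force between the fingers and tray below 0.02 N).
It fails at once if the tumbler or the remote control is moved by more than 30 mm or tipped over (distance of any of tumbler, remote from where it was at the start of the episode above 0.03 m or angle between any of tumbler, remote's own z axis and vertical above 0.5 rad).
It also fails if it takes over 72 s, if anything falls off the work surface, if the arm or the gripper's body presses on something with over 40 N, if the wrist force passes 120 N, or if a joint passes its speed limit or range.

### The arm

A 6-joint arm with a two-finger parallel gripper is mounted at the origin on the work surface. World frame = base frame: x ahead of the robot, y to its left, z up, the work surface at z = 0. Lengths are in m, angles in rad, forces in N, time in s.
With the tool pointing down it reaches from about 0.3 to 0.875 m from the base axis. Payload 6.4 kg.
Tool frame: the origin (TCP) lies where the fingers leave the gripper's body, on its centre line; the fingertips stand 73 mm ahead of it and the grasp point (between the pads) lies 54 mm ahead of it; z points along the fingers, y is the line along which they close (so a half turn about z gives the same grasp; the last joint's range is limited). The gripper opens to 85 mm and grips with 20 to 120 N. Pads are 22 mm wide; open, the fingers measure 114 mm over their backs; the gripper's body (76 mm by 85 mm) begins 54 mm behind the grasp point. The pads swing forward as they close: fully open they stand 13 mm farther back than shut.
Start: joints at [1.084, 0.181, 1.607, -0, 1.354, -0.206], TCP at [0.159, 0.552, 0.304] pointing down, gripper open.
Joint ranges: [-2.99, 2.99], [-0.89, 2.07], [0.3, 2.58], [-1.14, 4.28], [0, 2.63], [-3.12, 3.12]. Speed limits (rad/s): [2.57, 2.57, 3.01, 3.14, 3.14, 3.14].

### API

Orientations are given as a unit quaternion [w, x, y, z].
In Python, from bench import ctrl gives the robot as it stands.
- The arm moves only by the tool carry_out, never from a script. Its argument "steps" is one flat list of numbers, 7 for each row, row after row: the shift along the tool's x, y, z in m, then the turn, a rotation vector about the tool's x, y, z in rad, then the opening, from 0 (shut) to 1 (fully open). In form: [dx, dy, dz, wx, wy, wz, claw, dx, dy, dz, wx, wy, wz, claw, ...]. A call has 1 to 20 rows; each row is the pose to reach, as a shift and turn from the pose commanded when the call began, along the tool's axes at that moment; what a row does not reach only later rows make up. A row lasts 1/10 s, in which the tool goes at most 50 mm and 8.59 degrees, less where a joint would pass 70% of its speed; a pose out of reach is approached as far as the arm can. A call with a gripper value outside its range is refused whole. The fingers move at their own pace and stop on an object; the grip force is fixed at half the most. Time passes only in rows, so rows that repeat a pose let the fingers close. It gives the time, the measured TCP pose, the force, the opening and the grip force at its end, in the units of the state.
- ctrl.get_obs(): the state, without advancing time (a new reading comes with each control period).
- ctrl.camera(name): name is "side" or "top" or "wrist"; returns the picture (384x512x3 uint8, red, green, blue); there is no depth.
- ctrl.camera_params(name): a dict with "vertical_fov" (degrees; the focal length in pixels is half the picture's height over the tangent of half this angle, whatever the lens; pixels are square), "cx", "cy" (the principal point, pixels), "k1" (the pictures are not rectified: a ray, as slopes to the right and down, at radius r is drawn at 1 + k1 r^2 times it, then the intrinsics apply), "cam_to_world" (4x4, takes a point from camera to world coordinates); the wrist camera has in their place "hand_eye" (4x4, takes a point from camera to tool coordinates, whose origin is the TCP and whose axes are the flange's). Camera axes: x right, y down, z forward; pixel columns grow to the right and rows downward; lengths in m; the calibration is good to about 2 mm. A picture is of the moment at which its call begins: read the wrist's pose just before it. camera_params takes no time and is no camera call.
- ctrl.hand_in(): hands the job in; it is judged then, once.
The state is a dict: "time_s": time; "q": joint angles; "dq": joint speeds; "joint_efforts": joint torques, N m; "eef_pos": TCP position; "eef_rot": TCP orientation; "wrist_force": force on the tool from outside, world axes, zero at the start; "torque": the same for the moment, N m; "opening": opening from 0.0 (shut) to 1.0 (fully open); "grasp_force": force on a finger pad.
Only numpy, scipy, OpenCV 4.12 (cv2) and the standard library are available. Lean on these libraries where they do the work, as an engineer would, in place of code of your own. Each camera call takes 0.05 s, during which the arm holds its last target. There are 200 camera calls.

## Working session

There is one attempt and no reset: what is moved stays moved. The work goes in short steps, Python scripts to look and compute and a tool call to move; the robot and the scene stay as the last step left them, time stands still between calls to the robot, and variables do not carry over. Pictures are saved under pics/ and viewed, at most 10 in all, crops included, and the job is handed in when it is done.

Besides the shell and the picture viewer there is one more tool, called after "Call:" as name(argument=value, ...) on one line, values as JSON. carry_out: Moves the arm, as the interface text tells. Its arguments: {"type":"object","properties":{"steps":{"type":"array"}},"required":["steps"]}

```bash
mkdir -p pics; ls
python3 - <<'E'
from bench import ctrl
import cv2,numpy as np
np.set_printoptions(precision=4,suppress=True)
o=ctrl.get_obs();print(o)
ims=[]
for n in("top","side"):
    i=ctrl.camera(n)[:,:,::-1];cv2.imwrite(f"pics/{n}0.png",i);
    print(n,ctrl.camera_params(n))
print(ctrl.camera_params("wrist"))
E
```

```text
pics
{'time_s': 0.0, 'q': array([ 1.0837,  0.1816,  1.608 ,  0.    ,  1.3538, -0.2063]), 'dq': array([-0.0004,  0.0003,  0.0004,  0.0003, -0.0026, -0.0005]), 'joint_efforts': array([  0.0014, -44.4859, -35.134 ,  -0.0001,   0.0094,   0.    ]), 'eef_pos': array([0.1591, 0.5521, 0.303 ]), 'eef_rot': array([-0.0003,  0.1399,  0.9902, -0.0009]), 'wrist_force': array([ 0.0886,  0.1406, -1.2138]), 'torque': array([-0.0183,  0.0196, -0.0785]), 'grasp_force': 0.0, 'opening': 0.9997497180731901}
top {'vertical_fov': 52.88077688134171, 'cx': 256.7749067544235, 'cy': 197.14528726193092, 'k1': 0.026639404173867252, 'cam_to_world': array([[ 0.1403, -0.9663,  0.2158,  0.3918],
       [-0.9901, -0.138 ,  0.0257,  0.0055],
       [ 0.0049, -0.2173, -0.9761,  0.9099],
       [ 0.    ,  0.    ,  0.    ,  1.    ]])}
side {'vertical_fov': 49.749396172076686, 'cx': 265.7364492465498, 'cy': 187.4490555454184, 'k1': 0.009008076602461298, 'cam_to_world': array([[ 0.6728, -0.5794,  0.46  ,  0.1412],
       [-0.7398, -0.5201,  0.4268, -0.3845],
       [-0.0081, -0.6275, -0.7786,  0.7937],
       [ 0.    ,  0.    ,  0.    ,  1.    ]])}
{'vertical_fov': 62.234216903904, 'cx': 252.6786754240428, 'cy': 194.7900530165697, 'k1': -0.036312245495155056, 'hand_eye': array([[ 0.    , -0.9455, -0.3256,  0.0833],
       [ 1.    , -0.0001,  0.0004, -0.0019],
       [-0.0004, -0.3256,  0.9455, -0.071 ],
       [ 0.    ,  0.    ,  0.    ,  1.    ]])}
```

View pics/top0.png

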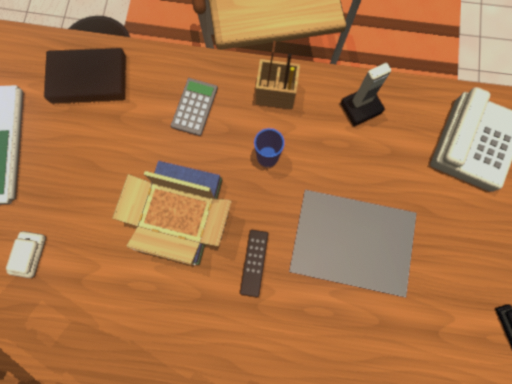

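View pics/side0.png

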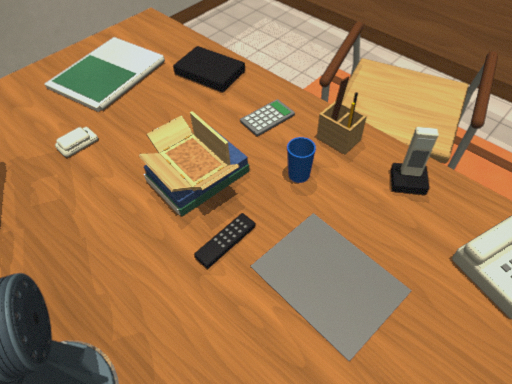

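The top view shows the tray on the books, with its base centre near (175,212) and the wall on the far edge from (148,176) to (210,193). The pad corners are at about (307,191), (415,211), (406,295) and (291,272). The tumbler is at (268,147) and the remote at (255,263). The side view agrees.

```bash
cat > h.py <<'E'
from bench import ctrl
import cv2,numpy as np
from scipy.spatial.transform import Rotation as R
np.set_printoptions(precision=4,suppress=True)
def pose():
    o=ctrl.get_obs();T=np.eye(4);T[:3,3]=o["eef_pos"];w,x,y,z=o["eef_rot"];T[:3,:3]=R.from_quat([x,y,z,w]).as_matrix();return T
def look(n,save=None):
    T=pose();i=ctrl.camera(n)[:,:,::-1].copy();p=ctrl.camera_params(n)
    p["M"]=p["cam_to_world"] if "cam_to_world" in p else T@p["hand_eye"]
    if save: cv2.imwrite(f"pics/{save}.png",i)
    return i,p
def K(p):
    f=192/np.tan(np.radians(p["vertical_fov"]/2));return np.array([[f,0,p["cx"]],[0,f,p["cy"]],[0,0,1]])
D=lambda p:np.array([p["k1"],0,0,0.])
def ray(p,uv):
    s=cv2.undistortPoints(np.float64(uv).reshape(-1,1,2),K(p),D(p)).reshape(-1,2)
    d=np.c_[s,np.ones(len(s))]@p["M"][:3,:3].T
    return p["M"][:3,3],d
def onz(p,uv,z):
    c,d=ray(p,uv);return c+d*((z-c[2])/d[:,2])[:,None]
def proj(p,X):
    W=np.linalg.inv(p["M"]);return cv2.projectPoints(np.float64(X).reshape(-1,1,3),cv2.Rodrigues(W[:3,:3])[0],W[:3,3],K(p),D(p))[0].reshape(-1,2)
def rect(m):
    cs=cv2.findContours(m,cv2.RETR_EXTERNAL,cv2.CHAIN_APPROX_NONE)[0];c=max(cs,key=cv2.contourArea);return c.reshape(-1,2)
def rectw(P):
    (c,s,a)=cv2.minAreaRect(np.float32(P[:,:2]*1000));return np.array(c)/1000,np.array(s)/1000,a
E
python3 - <<'E'
from h import *
for n in("top","side"):
    p=ctrl.camera_params(n);p["M"]=p["cam_to_world"];i=cv2.imread(f"pics/{n}0.png");h=cv2.cvtColor(i,cv2.COLOR_BGR2HSV)
    print(n,i[212,175] if n=="top" else i[160,195], i[240,350])
    pad=cv2.inRange(h,(0,0,60),(180,30,160));
    if n=="side": pad[:200]=0;pad[:,:240]=0;pad[:,420:]=0
    else: pad[:170]=0;pad[310:]=0;pad[:,:280]=0;pad[:,425:]=0
    print("pad",rectw(onz(p,rect(pad),.003)))
    if n=="top":
        bl=cv2.inRange(h,(105,120,40),(125,255,255));bl[:120]=0;bl[175:]=0;bl[:,:245]=0;bl[:,295:]=0
        x,y,w,hh=cv2.boundingRect(bl);print("tumb box",x,y,w,hh, onz(p,[[x+w/2,y+hh-1]],0), onz(p,[[x+w/2,y+10]],.1))
        rm=cv2.inRange(h,(0,0,0),(180,255,80));rm[:225]=0;rm[300:]=0;rm[:,:238]=0;rm[:,272:]=0
        print("remote",rectw(onz(p,rect(rm),.018)))
    x0,y0,x1,y1=(110,155,235,270) if n=="top" else (135,110,255,215)
    c=i[y0:y1,x0:x1]
    print("cork",)
    cv2.imwrite(f"pics/crop_{n}.png",cv2.resize(c,None,fx=5,fy=5,interpolation=cv2.INTER_CUBIC))
E
```

```text
top [ 91 153 209] [126 139 149]
pad (array([ 0.5683, -0.3296]), array([0., 0.]), 0.0)
tumb box 256 130 27 27 [[0.7007 0.013  0.    ]] [[0.7037 0.0171 0.1   ]]
remote (array([0.5006, 0.0128]), array([0.0389, 0.0161]), 87.4759521484375)
cork
side [ 90 154 216] [ 58 115 183]
pad (array([ 0.5168, -0.211 ]), array([0.2661, 0.1977]), 86.05973052978516)
cork
```

View pics/crop_top.png

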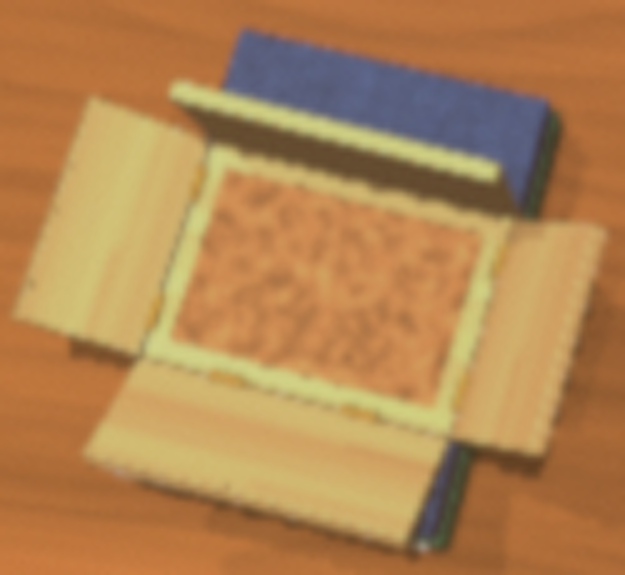

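The crop shows the base corners at about (210,148), (510,215), (447,430) and (147,352). The wall top strip runs from (175,92) to (500,172). The flaps are half open.

Run:
```python
from h import *
p=ctrl.camera_params("top");p["M"]=p["cam_to_world"]
i=cv2.imread("pics/top0.png");h=cv2.cvtColor(i,cv2.COLOR_BGR2HSV)
m=cv2.inRange(h,(0,0,60),(180,60,180));m[:170]=0;m[310:]=0;m[:,:280]=0;m[:,425:]=0
print("pad",rectw(onz(p,rect(m),.003)))
s=ctrl.camera_params("side");s["M"]=s["cam_to_world"];j=cv2.imread("pics/side0.png")
f=lambda q:(np.array(q)+.5)/5-.5+[110,155]
b=onz(p,f([(210,148),(510,215),(447,430),(147,352)]),.073)
print("base",b[:,:2],b.mean(0),rectw(b))
print("sides",np.linalg.norm(np.diff(np.r_[b,b[:1]],axis=0),axis=1))
for a,c in((0,1),(3,2)): print("yaw of tray x", np.degrees(np.arctan2(*(b[a]-b[c])[[1,0]]))-90)
w=onz(p,f([(177,91),(500,172)]),.143);print("wall",w,w.mean(0),np.linalg.norm(w[0]-w[1]),np.degrees(np.arctan2(*(w[0]-w[1])[[1,0]]))-90)
# flap angles: edge midpoints
ctr=b.mean(0)
yaw=np.radians(np.degrees(np.arctan2(*(w[0]-w[1])[[1,0]]))-90)
X=np.array([np.cos(yaw),np.sin(yaw),0]);Y=np.array([-X[1],X[0],0])
from scipy.optimize import minimize_scalar
for n,uv,hp,dr in(("front",(248,503),-.05*X,-X),("left",(53,207),.07*Y,Y),("right",(575,342),-.07*Y,-Y)):
    c,d=ray(p,f([uv]));
    g=lambda t:np.linalg.norm(np.cross(ctr+hp+.055*(np.cos(t)*dr+np.sin(t)*np.array([0,0,1]))-c,d[0]/np.linalg.norm(d[0])))
    r=minimize_scalar(g,bounds=(.2,.95),method="bounded");print(n,r.x,r.fun)
rm=cv2.inRange(h,(0,0,0),(180,255,95));rm[:225]=0;rm[300:]=0;rm[:,:238]=0;rm[:,272:]=0
rm=cv2.morphologyEx(rm,cv2.MORPH_CLOSE,np.ones((5,5)))
print("remote",rectw(onz(p,rect(rm),.018)))
```

```text
pad (array([ 0.5191, -0.2099]), array([0.2673, 0.1972]), 86.03594970703125)
base [[0.573  0.2639]
 [0.5617 0.1266]
 [0.4639 0.1378]
 [0.4791 0.2727]] [0.5194 0.2003 0.073 ] (array([0.5205, 0.2006]), array([0.1377, 0.0985]), 83.54745483398438)
sides [0.1377 0.0985 0.1357 0.0943]
yaw of tray x -4.710650355620345
yaw of tray x -6.452538420025945
wall [[0.5797 0.2605 0.143 ]
 [0.5647 0.1235 0.143 ]] [0.5722 0.192  0.143 ] 0.13775286751323668 -6.263469742510395
front 0.4391646781786173 0.0004801731999172804
left 0.5795067975459162 0.0005739837824018048
right 0.6010153635554311 0.0016704941907775155
remote (array([0.4373, 0.0144]), array([0.0432, 0.146 ]), 89.19236755371094)
```

```bash
cat >> h.py <<'E'
def delta(xyz,yaw_y,tilt=None):
    """shift+turn from current pose to TCP xyz, pointing down, tool y at yaw_y degrees (world)"""
    T=pose();a=np.radians(yaw_y);y=np.array([np.cos(a),np.sin(a),0]);z=np.array([0,0,-1.]);x=np.cross(y,z)
    Rt=np.c_[x,y,z]
    print("d",T[:3,:3].T@(np.array(xyz)-T[:3,3]),"w",R.from_matrix(T[:3,:3].T@Rt).as_rotvec())
E
python3 -c "
from h import *
delta([.5725,.193,.27],-6.2)"
```

```text
d [-0.4967 -0.2305  0.0333] w [-0.0015  0.0008  1.3982]
```

Call:
carry_out(steps=[-0.497,-0.2305,0.033,-0.0015,0.001,1.398,1,-0.497,-0.2305,0.033,-0.0015,0.001,1.398,1,-0.497,-0.2305,0.033,-0.0015,0.001,1.398,1,-0.497,-0.2305,0.033,-0.0015,0.001,1.398,1,-0.497,-0.2305,0.033,-0.0015,0.001,1.398,1,-0.497,-0.2305,0.033,-0.0015,0.001,1.398,1,-0.497,-0.2305,0.033,-0.0015,0.001,1.398,1,-0.497,-0.2305,0.033,-0.0015,0.001,1.398,1,-0.497,-0.2305,0.033,-0.0015,0.001,1.398,1,-0.497,-0.2305,0.033,-0.0015,0.001,1.398,1,-0.497,-0.2305,0.033,-0.0015,0.001,1.398,1,-0.497,-0.2305,0.033,-0.0015,0.001,1.398,1,-0.497,-0.2305,0.033,-0.0015,0.001,1.398,1,-0.497,-0.2305,0.033,-0.0015,0.001,1.398,1,-0.497,-0.2305,0.033,-0.0015,0.001,1.398,1])

```text
time_s: 1.6
eef_pos: [0.572, 0.1945, 0.2709]
eef_rot: [-0.001, 0.744, 0.669, 0.001]
wrist_force: [0.2, -0.4, -0.2]
opening: 0.999
grasp_force: 0.0
```

```bash
python3 -c "
from h import *
o=ctrl.get_obs();print(o['time_s'],o['eef_pos'],o['eef_rot'])
i,p=look('wrist','w1')
print(proj(p,[[.5797,.2605,.143],[.5647,.1235,.143],[.5725,.193,.143]]))
delta([.5725,.193,.169],-6.2)
"
```

```text
1.6 [0.572  0.1945 0.2709] [-0.0006  0.7436  0.6686  0.0006]
[[253.3142 112.9091]
 [252.663  302.0607]
 [253.2402 216.0083]]
d [-0.0016  0.0005  0.1021] w [ 0.0004 -0.0017  0.0022]
```

View pics/w1.png

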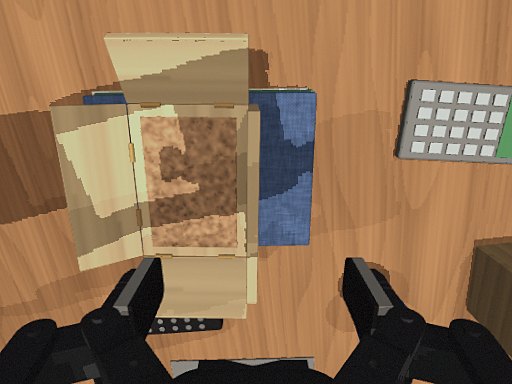

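The wrist view shows the wall's top strip at u≈247–259, v≈110–302, which matches the prediction of u≈253. I'll descend and grip.

Call:
carry_out(steps=[-0.001,0.0005,0.035,0,0,0.002,1,-0.0015,0.0005,0.07,0,0,0.002,1,-0.0015,0.0005,0.09,0,0,0.002,1,-0.0015,0.0005,0.102,0,0,0.002,1,-0.0015,0.0005,0.102,0,0,0.002,0.8,-0.0015,0.0005,0.102,0,0,0.002,0.6,-0.0015,0.0005,0.102,0,0,0.002,0.4,-0.0015,0.0005,0.102,0,0,0.002,0.3,-0.0015,0.0005,0.102,0,0,0.002,0.2,-0.0015,0.0005,0.102,0,0,0.002,0.1,-0.0015,0.0005,0.102,0,0,0.002,0,-0.0015,0.0005,0.102,0,0,0.002,0,-0.0015,0.0005,0.102,0,0,0.002,0,-0.0015,0.0005,0.102,0,0,0.002,0,-0.0015,0.0005,0.102,0,0,0.002,0])

```text
time_s: 3.15
eef_pos: [0.5731, 0.1921, 0.1694]
eef_rot: [-0.001, 0.745, 0.667, 0.001]
wrist_force: [-4.3, -0.2, 5.6]
opening: 0.088
grasp_force: 60.0
```

Call:
carry_out(steps=[0,0,-0.005,0,0,0,0,0,0,-0.015,0,0,0,0,0,0,-0.03,0,0,0,0,0,0,-0.05,0,0,0,0,0,0,-0.07,0,0,0,0,0,0,-0.085,0,0,0,0,0,0,-0.09,0,0,0,0,0,0,-0.09,0,0,0,0,0,0,-0.09,0,0,0,0])

```text
time_s: 4.05
eef_pos: [0.5729, 0.1917, 0.258]
eef_rot: [-0.001, 0.745, 0.667, 0.0]
wrist_force: [0.5, 0.2, -6.6]
opening: 0.085
grasp_force: 58.6
```

```bash
python3 -c "
from h import *
o=ctrl.get_obs();print(o['time_s'],o['eef_pos'],o['eef_rot'],o['wrist_force'],o['torque'])
i,p=look('wrist','w2')
i,p=look('side','s2')
T=pose();a=np.degrees(np.arctan2(T[1,1],T[0,1]));print('yaw',a)
# pad yaw -4, wall target: pad centre + .054 along pad x
c=np.array([.5183,-.2102]);y=np.radians(-4.0);g=c+.054*np.array([np.cos(y),np.sin(y)]);print(g)
delta([g[0],g[1],.26],-4.0)
"
```

```text
4.05 [0.5729 0.1917 0.258 ] [-0.0007  0.7449  0.6672  0.0001] [ 0.5001  0.2122 -6.6036] [-0.0111 -0.3273 -0.0204]
yaw -6.301642269428555
[ 0.5722 -0.214 ]
d [-0.4033  0.044  -0.003 ] w [-0.0018 -0.0011 -0.0402]
```

View pics/s2.png

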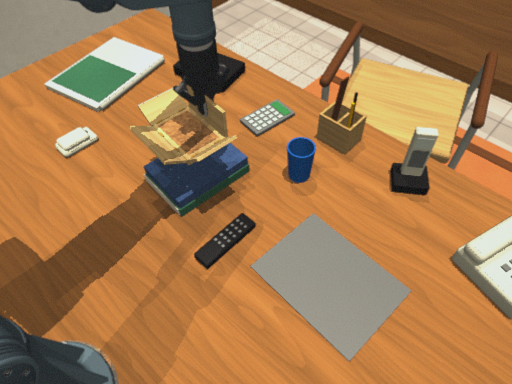

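The side view shows the tray held level above the books, with the tumbler and remote undisturbed. Now I'll carry it over.

Call:
carry_out(steps=[-0.01,0.001,0,0,0,0,0,-0.03,0.003,0,0,0,-0.004,0,-0.06,0.0065,0,0,0,-0.008,0,-0.1,0.011,0,0,0,-0.012,0,-0.14,0.015,0,0,0,-0.016,0,-0.18,0.02,0,0,0,-0.02,0,-0.22,0.024,0,0,0,-0.024,0,-0.26,0.028,0,0,0,-0.028,0,-0.3,0.033,0,0,0,-0.032,0,-0.335,0.0365,0,0,0,-0.036,0,-0.365,0.04,0,-0.001,0,-0.04,0,-0.385,0.042,-0.001,-0.002,-0.001,-0.04,0,-0.398,0.0435,-0.002,-0.002,-0.001,-0.04,0,-0.403,0.044,-0.003,-0.002,-0.001,-0.04,0,-0.403,0.044,-0.003,-0.002,-0.001,-0.04,0,-0.403,0.044,-0.003,-0.002,-0.001,-0.04,0,-0.403,0.044,-0.003,-0.002,-0.001,-0.04,0])

```text
time_s: 5.85
eef_pos: [0.573, -0.2123, 0.2612]
eef_rot: [0.0, 0.731, 0.682, 0.001]
wrist_force: [-0.1, 0.1, -5.9]
opening: 0.087
grasp_force: 58.7
```

```bash
python3 -c "
from h import *
o=ctrl.get_obs();print(o['time_s'],o['eef_pos'],o['eef_rot'],o['wrist_force'],o['torque'],o['grasp_force'])
delta([.5722,-.214,.117],-4.0)
"
```

```text
5.85 [ 0.573  -0.2123  0.2612] [0.0005 0.7309 0.6825 0.0012] [-0.1335  0.1239 -5.8552] [-0.0667 -0.2808  0.0253] 58.655131459236145
d [-0.0019 -0.001   0.1442] w [ 0.0023 -0.001   0.0013]
```

Call:
carry_out(steps=[0,0,0.01,0,0,0,0,0,0,0.03,0,0,0,0,-0.001,0,0.06,0.002,0,0,0,-0.001,-0.001,0.09,0.002,0,0,0,-0.001,-0.001,0.112,0.002,0,0,0,-0.001,-0.001,0.125,0.002,0,0,0,-0.001,-0.001,0.132,0.002,0,0,0,-0.001,-0.001,0.136,0.002,0,0,0,-0.001,-0.001,0.138,0.002,0,0,0,-0.001,-0.001,0.139,0.002,0,0,0,-0.001,-0.001,0.14,0.002,0,0,0,-0.001,-0.001,0.14,0.002,0,0,0])

```text
time_s: 7.05
eef_pos: [0.5724, -0.2147, 0.1218]
eef_rot: [0.0, 0.731, 0.682, 0.0]
wrist_force: [-0.7, 0.7, -5.7]
opening: 0.091
grasp_force: 59.0
```

Call:
carry_out(steps=[0,0,0.001,0,0,0,0,0,0,0.002,0,0,0,0,0,0,0.003,0,0,0,0,0,0,0.0035,0,0,0,0,0,0,0.004,0,0,0,0,0,0,0.004,0,0,0,0])

```text
time_s: 7.65
eef_pos: [0.5722, -0.2145, 0.1175]
eef_rot: [0.0, 0.731, 0.682, 0.0]
wrist_force: [-0.3, 0.0, -4.0]
opening: 0.089
grasp_force: 59.3
```

Call:
carry_out(steps=[0,0,0.0005,0,0,0,0,0,0,0.001,0,0,0,0,0,0,0.0015,0,0,0,0,0,0,0.002,0,0,0,0,0,0,0.002,0,0,0,0])

```text
time_s: 8.15
eef_pos: [0.5724, -0.2146, 0.1174]
eef_rot: [0.0, 0.731, 0.682, 0.0]
wrist_force: [-6.7, 3.7, 12.4]
opening: 0.085
grasp_force: 61.9
```

The tray is on the pad, so I'll release it, hold for the checkpoint, then rise.

Call:
carry_out(steps=[0,0,-0.001,0,0,0,0,0,0,-0.001,0,0,0,0.15,0,0,-0.001,0,0,0,0.3,0,0,-0.001,0,0,0,0.5,0,0,-0.001,0,0,0,0.7,0,0,-0.001,0,0,0,0.7,0,0,-0.001,0,0,0,0.7,0,0,-0.001,0,0,0,0.7,0,0,-0.03,0,0,0,0.7,0,0,-0.075,0,0,0,0.7,0,0,-0.12,0,0,0,0.7,0,0,-0.15,0,0,0,0.5,0,0,-0.15,0,0,0,0,0,0,-0.15,0,0,0,0,0,0,-0.15,0,0,0,0])

```text
time_s: 9.65
eef_pos: [0.5713, -0.2141, 0.2635]
eef_rot: [-0.001, 0.731, 0.682, -0.0]
wrist_force: [-0.1, 0.4, -0.8]
opening: 0.016
grasp_force: 0.0
```

Run:
```python
from h import *
o=ctrl.get_obs();print(o['time_s'],o['eef_pos'],o['wrist_force'],o['opening'])
i,p=look('wrist','w3')
t,q=look('side')
c=t[170:350,230:430]
w=cv2.resize(c,None,fx=2,fy=2)
canvas=np.zeros((384,512+288,3),np.uint8);canvas[:,:512]=i;c2=cv2.resize(c,(288,259));canvas[:259,512:]=c2
cv2.imwrite("pics/both3.png",canvas)
```

```text
9.65 [ 0.5713 -0.2141  0.2635] [-0.0922  0.3876 -0.7585] 0.01586267799707735
```

View pics/both3.png

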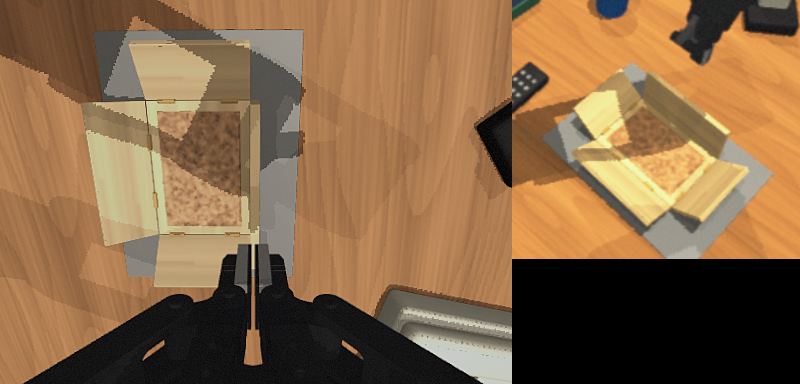

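The tray is released on the pad, centred and square, with its flaps still down. Its base spans (155,105)–(250,233) in the wrist view and the pad (95,30)–(303,277). Next I'll plan the flap pushes: fingers shut, tool tilted 45°, lifting each flap from below and outside along an arc about its hinge.

```bash
cat > flap.py <<'E'
from h import *
C=np.array([.5183,-.2107,.021]);YAW=np.radians(-4.0)
X=np.array([np.cos(YAW),np.sin(YAW),0]);Y=np.array([-X[1],X[0],0]);Z=np.array([0,0,1.])
F={"front":(-X,.05),"left":(Y,.07),"right":(-Y,.07)}
def rot(name,th=np.pi/4):
    o=F[name][0];z=-o*np.sin(th)-Z*np.cos(th);x=-o*np.cos(th)+Z*np.sin(th);return np.c_[x,np.cross(z,x),z]
def tcp(name,tip,th=np.pi/4):
    o,hd=F[name];return C+o*(hd+tip[0])+Z*tip[1]-.073*rot(name,th)[:,2]
def arc(phi,a=.015,th=np.pi/4):
    n=np.array([-np.cos(th),np.sin(th)]);b=np.array([np.sin(th),np.cos(th)])
    c,s=np.cos(phi),np.sin(phi);low=.008*np.array([s,-c])
    if phi<np.pi/2-th: return .055*np.array([c,s])+low-.011*n-a*b
    return (.055-a)*np.array([c,s])+low-.011*n
def show(name,pts,th=np.pi/4):
    T=pose();print("w",R.from_matrix(T[:3,:3].T@rot(name,th)).as_rotvec())
    for k in pts: print(np.round(T[:3,:3].T@(tcp(name,k,th)-T[:3,3]),4))
E
python3 - <<'E'
from flap import *
print(ctrl.get_obs()['q'])
show("right",[(.14,.15)])
E
```

```text
[-0.5532  0.2962  1.5518  0.0007  1.297  -0.4834]
w [-0.0024  0.7832 -0.0013]
[-0.262  -0.0529  0.0401]
```

Call:
carry_out(steps=[-0.05,-0.01,0,0,0.12,0,0,-0.1,-0.02,0,0,0.26,0,0,-0.14,-0.03,0.01,0,0.4,0,0,-0.18,-0.04,0.02,0,0.53,0,0,-0.22,-0.053,0.03,0,0.66,0,0,-0.25,-0.053,0.04,-0.002,0.783,-0.001,0,-0.262,-0.053,0.04,-0.002,0.783,-0.001,0,-0.262,-0.053,0.04,-0.002,0.783,-0.001,0,-0.262,-0.053,0.04,-0.002,0.783,-0.001,0,-0.262,-0.053,0.04,-0.002,0.783,-0.001,0])

```text
time_s: 10.75
eef_pos: [0.5017, -0.471, 0.2263]
eef_rot: [-0.259, 0.675, 0.632, 0.28]
wrist_force: [0.4, 0.9, -0.2]
opening: -0.002
grasp_force: 0.0
```

Run:
```python
from flap import *
o=ctrl.get_obs();print(o['time_s'],o['q'],o['eef_pos'],tcp("right",(.14,.15)))
s=arc(.6)
show("right",[(.14,.05),(.12,s[1]),(.075,s[1]),s]+[arc(p) for p in (.7,.85,1.0,1.15,1.3,1.45,1.571,1.63)]+[(.05,.04),(.11,.08),(.14,.17)])
```

```text
10.75 [-1.0673  0.8269  0.9917  0.4315  1.9817 -0.963 ] [ 0.5017 -0.471   0.2263] [ 0.5001 -0.4717  0.2226]
w [0.0014 0.0032 0.0038]
[-0.0737 -0.002   0.073 ]
[-0.0905 -0.0021  0.1182]
[-0.0585 -0.002   0.15  ]
[-0.0387 -0.002   0.1696]
[-0.0334 -0.002   0.1681]
[-0.0262 -0.0019  0.1668]
[-0.0201 -0.0019  0.1664]
[-0.014  -0.0019  0.1669]
[-0.008  -0.0019  0.1684]
[-0.0024 -0.0019  0.1707]
[ 0.0019 -0.0019  0.1732]
[ 0.0039 -0.0018  0.1745]
[-0.0169 -0.0019  0.1435]
[-0.0313 -0.0018  0.0729]
[ 0.0109 -0.0016 -0.0121]
```

Call:
carry_out(steps=[-0.035,-0.002,0.035,0,0,0,0,-0.07,-0.002,0.07,0,0,0,0,-0.088,-0.002,0.1,0,0,0,0,-0.088,-0.002,0.116,0,0,0,0,-0.088,-0.002,0.116,0,0,0,0,-0.088,-0.002,0.116,0,0,0,0])

```text
time_s: 11.35
eef_pos: [0.5019, -0.4528, 0.0838]
eef_rot: [-0.258, 0.675, 0.632, 0.28]
wrist_force: [-0.3, -0.0, 1.0]
opening: -0.001
grasp_force: 0.0
```

Run:
```python
from flap import *
o=ctrl.get_obs();print(o['time_s'],o['wrist_force'],o['eef_pos'])
s=arc(.6);print(tcp("right",(.12,s[1])))
show("right",[(.075,s[1]),s]+[arc(p) for p in (.7,.85,1.0,1.15,1.3,1.45,1.571,1.63)]+[(.05,.04),(.11,.08),(.14,.17)])
```

```text
11.35 [-0.3099 -0.044   0.9903] [ 0.5019 -0.4528  0.0838]
[ 0.5014 -0.4517  0.0787]
w [0.0025 0.0047 0.0046]
[ 0.0291 -0.0005  0.036 ]
[ 0.0489 -0.0005  0.0557]
[ 0.0543 -0.0004  0.0541]
[ 0.0615 -0.0004  0.0528]
[ 0.0676 -0.0004  0.0524]
[ 0.0737 -0.0003  0.0529]
[ 0.0796 -0.0003  0.0544]
[ 0.0853 -0.0003  0.0567]
[ 0.0896 -0.0003  0.0591]
[ 0.0915 -0.0003  0.0605]
[ 0.0707 -0.0003  0.0295]
[ 0.0563 -0.0002 -0.0411]
[ 0.0983  0.0002 -0.1262]
```

Call:
carry_out(steps=[0.015,0,0.018,0,0,0,0,0.029,0,0.036,0,0,0,0,0.039,0,0.046,0,0,0,0,0.049,0,0.0555,0,0,0,0,0.054,0,0.054,0,0,0,0,0.058,0,0.053,0,0,0,0,0.0615,0,0.053,0,0,0,0,0.0675,0,0.0525,0,0,0,0,0.0735,0,0.053,0,0,0,0,0.0795,0,0.0545,0,0,0,0,0.085,0,0.0565,0,0,0,0,0.0895,0,0.059,0,0,0,0,0.0915,0,0.0605,0,0,0,0,0.0915,0,0.0605,0,0,0,0])

```text
time_s: 12.75
eef_pos: [0.5081, -0.3446, 0.1024]
eef_rot: [-0.26, 0.675, 0.631, 0.28]
wrist_force: [1.0, -0.5, 0.1]
opening: 0.002
grasp_force: 0.0
```

Run:
```python
from flap import *
o=ctrl.get_obs();print(o['time_s'],o['wrist_force'],o['eef_pos'],tcp("right",arc(1.63)))
t,q=look('side');s,_=look('top')
cv2.imwrite("pics/m4.png",np.hstack([cv2.resize(t[170:370,220:440],(440,400)),cv2.resize(s[170:320,270:405],(360,400))]))
show("right",[(.05,.04),(.11,.08),(.14,.17)])
```

```text
12.75 [ 1.0499 -0.5395  0.1295] [ 0.5081 -0.3446  0.1024] [ 0.5089 -0.3454  0.1052]
w [0.0014 0.0012 0.0017]
[-0.0189  0.0009 -0.0335]
[-0.0331  0.001  -0.1041]
[ 0.0092  0.0012 -0.1891]
```

View pics/m4.png

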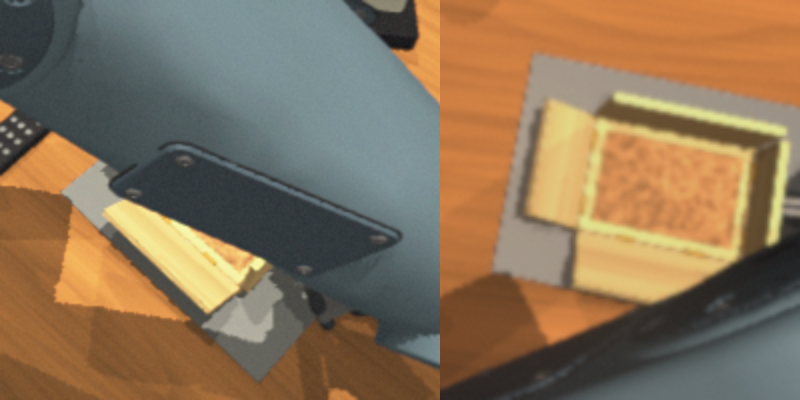

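The right flap is upright: in the top crop its edge runs at about (785,140)–(770,240). The tray has not visibly shifted. I'll retreat and go to the front.

Call:
carry_out(steps=[-0.019,0,-0.033,0,0,0,0,-0.026,0,-0.07,0,0,0,0,-0.033,0,-0.104,0,0,0,0,-0.01,0,-0.145,0,0,0,0,0.009,0,-0.189,0,0,0,0,0.009,0,-0.189,0,0,0,0])

```text
time_s: 13.45
eef_pos: [0.4994, -0.4762, 0.2503]
eef_rot: [-0.254, 0.677, 0.632, 0.279]
wrist_force: [0.7, -0.7, 1.1]
opening: 0.002
grasp_force: 0.0
```

Run:
```python
from flap import *
o=ctrl.get_obs();print(o['time_s'],o['q'],o['eef_pos'],tcp("front",(.1,.17)))
show("front",[(.1,.17)])
print(delta(tcp("front",(.1,.17))+[0,0,.06],-94+4))
```

```text
13.45 [-1.0738  0.8036  0.9776  0.4353  2.0073 -0.9538] [ 0.4994 -0.4762  0.2503] [ 0.3172 -0.1966  0.2426]
w [-1.0974  0.0015  1.1216]
[ 0.1862 -0.2017  0.1898]
d [ 0.2281 -0.2012  0.1469] w [-0.5703 -0.6277  1.4217]
None
```

Run:
```python
from flap import *
for th in (45,35): print(th,tcp("front",(.08,.15),np.radians(th)));show("front",[(.08,.15)],np.radians(th))
```

```text
45 [ 0.3371 -0.198   0.2226]
w [-1.0974  0.0015  1.1216]
[ 0.1721 -0.1819  0.2043]
35 [ 0.3468 -0.1987  0.2308]
w [-0.9965 -0.1357  1.2142]
[ 0.1777 -0.1721  0.1985]
```

Call:
carry_out(steps=[0.02,-0.02,0.02,-0.1,0,0.102,0,0.04,-0.04,0.04,-0.2,0,0.204,0,0.055,-0.055,0.06,-0.3,0,0.306,0,0.07,-0.07,0.08,-0.4,0,0.408,0,0.085,-0.09,0.1,-0.5,0,0.51,0,0.1,-0.105,0.12,-0.6,0,0.612,0,0.115,-0.12,0.14,-0.7,0,0.715,0,0.13,-0.14,0.16,-0.8,0,0.817,0,0.145,-0.155,0.18,-0.9,0,0.92,0,0.16,-0.17,0.195,-1,0,1.022,0,0.172,-0.182,0.204,-1.097,0.001,1.122,0,0.172,-0.182,0.204,-1.097,0.001,1.122,0,0.172,-0.182,0.204,-1.097,0.001,1.122,0,0.172,-0.182,0.204,-1.097,0.001,1.122,0,0.172,-0.182,0.204,-1.097,0.001,1.122,0])

```text
time_s: 14.95
eef_pos: [0.336, -0.195, 0.2189]
eef_rot: [0.007, 0.925, -0.034, 0.379]
wrist_force: [-0.2, -0.2, -0.1]
opening: -0.001
grasp_force: 0.0
```

Run:
```python
from flap import *
o=ctrl.get_obs();print(o['time_s'],o['q'],o['eef_pos'],o['wrist_force'])
show("front",[(.08,.15)])
s=arc(.45,.013);print(s)
show("front",[(.1,.08),(.09,s[1]),s]+[arc(p,.013) for p in (.6,.78,.85,1.0,1.15,1.3,1.45,1.571,1.63)])
```

```text
14.95 [-1.3442 -0.4856  2.5195  0.8848  1.0555 -0.139 ] [ 0.336  -0.195   0.2189] [-0.1987 -0.1971 -0.0601]
w [-0.0105  0.0088 -0.0071]
[ 0.0035  0.0029 -0.0018]
[ 0.0516 -0.0003]
w [-0.0105  0.0088 -0.0071]
[-0.0598  0.0037  0.0341]
[-0.1089  0.0047  0.0984]
[-0.0815  0.0048  0.1253]
[-0.0739  0.0047  0.122 ]
[-0.0642  0.0046  0.1195]
[-0.0612  0.0046  0.119 ]
[-0.0548  0.0046  0.1186]
[-0.0484  0.0045  0.1192]
[-0.0422  0.0045  0.1208]
[-0.0363  0.0045  0.1232]
[-0.0318  0.0045  0.1258]
[-0.0297  0.0045  0.1273]
```

Run:
```python
from flap import *
show("front",[(.08,.08),(.08,.0)])
```

```text
w [-0.0105  0.0088 -0.0071]
[-0.0455  0.0038  0.0482]
[-0.1016  0.0048  0.1052]
```

Call:
carry_out(steps=[-0.02,0.003,0.022,-0.01,0.009,-0.007,0,-0.0455,0.004,0.048,-0.01,0.009,-0.007,0,-0.075,0.004,0.077,-0.01,0.009,-0.007,0,-0.1015,0.005,0.105,-0.01,0.009,-0.007,0,-0.1015,0.005,0.105,-0.01,0.009,-0.007,0,-0.1015,0.005,0.105,-0.01,0.009,-0.007,0])

```text
time_s: 15.55
eef_pos: [0.3364, -0.196, 0.0697]
eef_rot: [0.009, 0.924, -0.034, 0.381]
wrist_force: [1.0, -0.1, -0.6]
opening: -0.001
grasp_force: 0.0
```

Run:
```python
from flap import *
o=ctrl.get_obs();print(o['time_s'],o['q'],o['eef_pos'],o['wrist_force'])
show("front",[(.08,0),arc(.45,.013)]+[arc(p,.013) for p in (.6,.78,.85,1.0,1.15,1.3,1.45,1.571,1.63)]+[(.04,.045),(.08,.1),(.08,.17)])
```

```text
15.55 [-1.3469  0.1667  2.5301  1.3872  0.7594 -0.9149] [ 0.3364 -0.196   0.0697] [ 0.968  -0.0638 -0.5906]
w [-0.0059  0.0024 -0.0069]
[ 0.0026  0.002  -0.0015]
[0.0226 0.0019 0.0187]
[0.0302 0.0019 0.0154]
[0.0399 0.0018 0.013 ]
[0.043  0.0018 0.0126]
[0.0494 0.0017 0.0122]
[0.0557 0.0017 0.0129]
[0.0619 0.0016 0.0144]
[0.0678 0.0016 0.0169]
[0.0723 0.0016 0.0196]
[0.0743 0.0016 0.021 ]
[ 0.0627  0.0015 -0.0052]
[ 0.0732  0.001  -0.0724]
[ 0.1225  0.0004 -0.122 ]
```

Call:
carry_out(steps=[0.009,0.002,0.005,0,0,0,0,0.016,0.002,0.012,0,0,0,0,0.0225,0.002,0.0185,0,0,0,0,0.026,0.002,0.017,0,0,0,0,0.03,0.002,0.0155,0,0,0,0,0.035,0.002,0.014,0,0,0,0,0.04,0.002,0.013,0,0,0,0,0.043,0.002,0.0125,0,0,0,0,0.0495,0.002,0.012,0,0,0,0,0.0555,0.002,0.013,0,0,0,0,0.062,0.002,0.0145,0,0,0,0,0.068,0.002,0.017,0,0,0,0,0.0725,0.002,0.0195,0,0,0,0,0.0745,0.002,0.021,0,0,0,0,0.0745,0.002,0.021,0,0,0,0,0.0745,0.002,0.021,0,0,0,0])

```text
time_s: 17.15
eef_pos: [0.4042, -0.2043, 0.1109]
eef_rot: [0.014, 0.923, -0.032, 0.383]
wrist_force: [-0.2, -0.0, 0.2]
opening: 0.001
grasp_force: 0.0
```

Run:
```python
from flap import *
o=ctrl.get_obs();print(o['time_s'],o['q'],o['eef_pos'],o['wrist_force'],tcp("front",arc(1.63,.013)))
show("front",[(.04,.045),(.08,.1),(.08,.17)])
```

```text
17.15 [-1.0983  0.0899  2.4169  1.369   0.6665 -0.6103] [ 0.4042 -0.2043  0.1109] [-0.212  -0.0379  0.2043] [ 0.4037 -0.2027  0.1072]
w [ 0.0012 -0.001   0.0011]
[-0.0145 -0.0015 -0.0241]
[-0.0039 -0.0014 -0.0913]
[ 0.0457 -0.0013 -0.1407]
```

Call:
carry_out(steps=[-0.0145,-0.001,-0.024,0,0,0,0,-0.009,-0.001,-0.055,0,0,0,0,-0.004,-0.001,-0.09,0,0,0,0,0.02,-0.001,-0.115,0,0,0,0,0.0455,-0.001,-0.14,0,0,0,0,0.0455,-0.001,-0.14,0,0,0,0])

```text
time_s: 17.75
eef_pos: [0.3379, -0.2009, 0.2471]
eef_rot: [0.02, 0.922, -0.03, 0.385]
wrist_force: [0.6, -0.2, 1.2]
opening: 0.001
grasp_force: 0.0
```

Run:
```python
from flap import *
o=ctrl.get_obs();print(o['time_s'],o['q'],o['eef_pos'])
t,q=look('side');s,_=look('top')
cv2.imwrite("pics/m5.png",np.hstack([cv2.resize(t[170:370,220:440],(440,400)),cv2.resize(s[170:320,270:405],(360,400))]))
print(tcp("left",(.09,.16)));show("left",[(.09,.16)])
```

```text
17.75 [-1.346  -0.5552  2.4952  0.8643  1.0982 -0.0822] [ 0.3379 -0.2009  0.2471]
[0.5331 0.0004 0.2326]
w [-1.1086 -0.0056  1.1123]
[ 0.1215 -0.2126  0.1347]
```

View pics/m5.png

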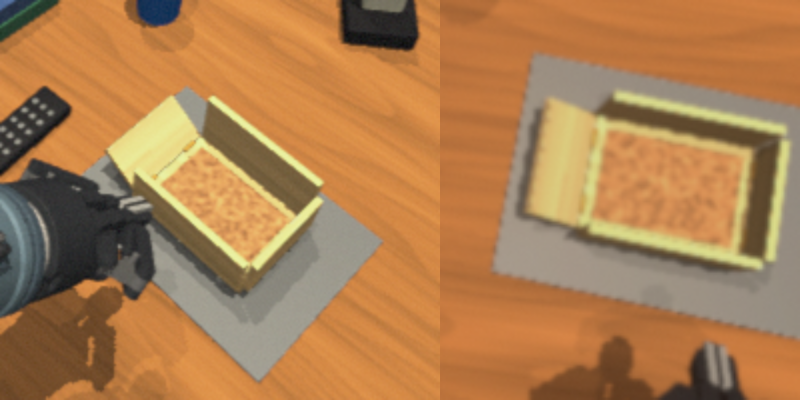

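Right and front flaps are upright, and the tray is still square on the pad. Only the left flap remains, at (545,160) in the top crop. I'll move to its side.

Call:
carry_out(steps=[0.012,-0.02,0.013,-0.1,0,0.101,0,0.024,-0.04,0.026,-0.2,0,0.202,0,0.036,-0.06,0.04,-0.3,0,0.303,0,0.048,-0.08,0.053,-0.4,0,0.404,0,0.06,-0.1,0.066,-0.5,-0.001,0.505,0,0.07,-0.12,0.08,-0.6,-0.002,0.606,0,0.08,-0.14,0.09,-0.7,-0.003,0.707,0,0.09,-0.16,0.1,-0.8,-0.004,0.808,0,0.1,-0.18,0.11,-0.9,-0.005,0.909,0,0.11,-0.2,0.125,-1,-0.005,1.01,0,0.121,-0.212,0.135,-1.108,-0.005,1.112,0,0.121,-0.212,0.135,-1.108,-0.005,1.112,0,0.121,-0.212,0.135,-1.108,-0.005,1.112,0,0.121,-0.212,0.135,-1.108,-0.005,1.112,0,0.121,-0.212,0.135,-1.108,-0.005,1.112,0])

```text
time_s: 19.35
eef_pos: [0.533, -0.0086, 0.2386]
eef_rot: [0.198, 0.8, -0.507, 0.254]
wrist_force: [0.8, -1.1, 0.6]
opening: 0.001
grasp_force: 0.0
```

Run:
```python
from flap import *
o=ctrl.get_obs();print(o['time_s'],o['q'],o['eef_pos'],o['wrist_force'])
s=arc(.58);print(s)
show("left",[(.09,.16),(.08,.08),(.078,s[1]),s])
```

```text
19.35 [ 0.031   0.1575  1.8906 -0.7536  1.012   3.1189] [ 0.533  -0.0086  0.2386] [ 0.8162 -1.0563  0.5666]
[0.0476 0.0051]
w [-0.2791  0.1149  0.4079]
[-0.01   -0.0041 -0.0004]
[-0.0517 -0.0042  0.0686]
[-0.0957 -0.0077  0.1291]
[-0.0749  0.0066  0.1461]
```

The last joint is at its limit (3.12), about 29° short. I'll roll the tool a quarter turn the other way so the camera sits to the side, which frees the joint.

```bash
python3 - <<'E'
s=open('flap.py').read()
s=s.replace("return np.c_[x,np.cross(z,x),z]","M=np.c_[x,np.cross(z,x),z];return M@R.from_euler('z',-90,degrees=True).as_matrix() if name=='left' else M")
open('flap.py','w').write(s)
E
python3 - <<'E'
from flap import *
show("left",[(.09,.16)])
E
```

```text
w [-0.2927 -0.122  -1.1507]
[-0.01   -0.0041 -0.0004]
```

Call:
carry_out(steps=[-0.003,-0.001,0,-0.03,-0.012,-0.115,0,-0.006,-0.002,0,-0.06,-0.024,-0.23,0,-0.01,-0.004,0,-0.09,-0.037,-0.345,0,-0.01,-0.004,0,-0.117,-0.049,-0.46,0,-0.01,-0.004,0,-0.146,-0.061,-0.575,0,-0.01,-0.004,0,-0.176,-0.073,-0.69,0,-0.01,-0.004,0,-0.205,-0.085,-0.805,0,-0.01,-0.004,0,-0.234,-0.098,-0.92,0,-0.01,-0.004,0,-0.263,-0.11,-1.035,0,-0.01,-0.004,0,-0.293,-0.122,-1.15,0,-0.01,-0.004,0,-0.293,-0.122,-1.15,0,-0.01,-0.004,0,-0.293,-0.122,-1.15,0])

```text
time_s: 20.55
eef_pos: [0.5345, -0.0015, 0.2351]
eef_rot: [0.381, 0.924, -0.035, -0.009]
wrist_force: [-0.6, -0.4, -0.4]
opening: 0.001
grasp_force: 0.0
```

Run:
```python
from flap import *
o=ctrl.get_obs();print(o['time_s'],o['q'],o['eef_pos'],o['wrist_force'])
show("left",[(.09,.16)])
```

```text
20.55 [ 0.0976  0.3377  1.7217 -0.7974  1.3343  2.0441] [ 0.5345 -0.0015  0.2351] [-0.572  -0.4085 -0.4387]
w [-0.0036 -0.0056 -0.0093]
[-0.0016 -0.003   0.0005]
```

```bash
sed -i 's/\.011\*n/.0125*n/g' flap.py
python3 - <<'E'
from flap import *
s=arc(.58);print(s)
show("left",[(.08,.08),(.078,s[1]),(.06,s[1]),s]+[arc(p) for p in (.7,.78,.85,1.0,1.15,1.3,1.45,1.571,1.63)])
E
```

```text
[0.0486 0.004 ]
w [-0.0036 -0.0056 -0.0093]
[-0.0024 -0.0523  0.0643]
[-0.0032 -0.1044  0.1196]
[-0.0032 -0.0916  0.1323]
[-0.0031 -0.0835  0.1403]
[-0.0031 -0.0771  0.1384]
[-0.003  -0.0728  0.1376]
[-0.003  -0.0699  0.1371]
[-0.0029 -0.0638  0.1367]
[-0.0029 -0.0577  0.1372]
[-0.0028 -0.0518  0.1387]
[-0.0028 -0.0461  0.141 ]
[-0.0028 -0.0418  0.1435]
[-0.0027 -0.0399  0.1448]
```

Call:
carry_out(steps=[-0.002,-0.026,0.032,0,-0.005,-0.009,0,-0.0025,-0.052,0.064,-0.003,-0.005,-0.009,0,-0.003,-0.08,0.093,-0.003,-0.005,-0.009,0,-0.003,-0.1045,0.1195,-0.003,-0.005,-0.009,0,-0.003,-0.1045,0.1195,-0.003,-0.005,-0.009,0,-0.003,-0.1045,0.1195,-0.003,-0.005,-0.009,0])

```text
time_s: 21.15
eef_pos: [0.5331, -0.0118, 0.0788]
eef_rot: [0.383, 0.923, -0.032, -0.012]
wrist_force: [0.6, -0.2, 0.4]
opening: 0.001
grasp_force: 0.0
```

Run:
```python
from flap import *
o=ctrl.get_obs();print(o['time_s'],o['q'],o['eef_pos'],o['wrist_force'])
s=arc(.58)
show("left",[(.06,s[1]),s]+[arc(p) for p in (.7,.78,.85,1.0,1.15,1.3,1.45,1.571,1.63)]+[(.04,.045),(.08,.1),(.08,.17)])
```

```text
21.15 [ 0.0802  0.6034  1.743  -0.8806  1.1367  2.2519] [ 0.5331 -0.0118  0.0788] [ 0.6475 -0.1599  0.3828]
w [ 0.0003 -0.0016 -0.0008]
[-0.001   0.011   0.0141]
[-0.001   0.0191  0.0222]
[-0.001   0.0254  0.0203]
[-0.0009  0.0298  0.0195]
[-0.0009  0.0327  0.019 ]
[-0.0009  0.0388  0.0186]
[-0.0009  0.0449  0.0192]
[-0.0009  0.0508  0.0207]
[-0.0009  0.0565  0.023 ]
[-0.0009  0.0607  0.0255]
[-0.0009  0.0627  0.0269]
[-0.0009  0.0541 -0.0007]
[-0.0008  0.0648 -0.0679]
[-0.0007  0.1143 -0.1173]
```

Call:
carry_out(steps=[-0.001,0.006,0.007,0,0,0,0,-0.001,0.011,0.014,0,0,0,0,-0.001,0.019,0.022,0,0,0,0,-0.001,0.0255,0.0205,0,0,0,0,-0.001,0.03,0.0195,0,0,0,0,-0.001,0.0325,0.019,0,0,0,0,-0.001,0.0385,0.0185,0,0,0,0,-0.001,0.045,0.019,0,0,0,0,-0.001,0.051,0.0205,0,0,0,0,-0.001,0.0565,0.023,0,0,0,0,-0.001,0.0605,0.0255,0,0,0,0,-0.001,0.063,0.027,0,0,0,0,-0.001,0.063,0.027,0,0,0,0,-0.001,0.063,0.027,0,0,0,0,-0.001,0.054,-0.001,0,0,0,0,-0.001,0.06,-0.035,0,0,0,0,-0.001,0.065,-0.068,0,0,0,0,-0.001,0.09,-0.095,0,0,0,0,-0.001,0.114,-0.117,0,0,0,0,-0.001,0.114,-0.117,0,0,0,0])

```text
time_s: 23.15
eef_pos: [0.5345, -0.009, 0.2474]
eef_rot: [0.383, 0.923, -0.033, -0.008]
wrist_force: [0.9, -0.2, 0.4]
opening: -0.0
grasp_force: 0.0
```

Run:
```python
from flap import *
o=ctrl.get_obs();print(o['time_s'],o['eef_pos'],o['wrist_force'])
t,q=look('side','side6');s,_=look('top','top6')
cv2.imwrite("pics/m6.png",np.hstack([cv2.resize(t[170:370,220:440],(440,400)),cv2.resize(s[170:320,270:405],(360,400))]))
```

```text
23.15 [ 0.5345 -0.009   0.2474] [ 0.8831 -0.2037  0.388 ]
```

View pics/m6.png

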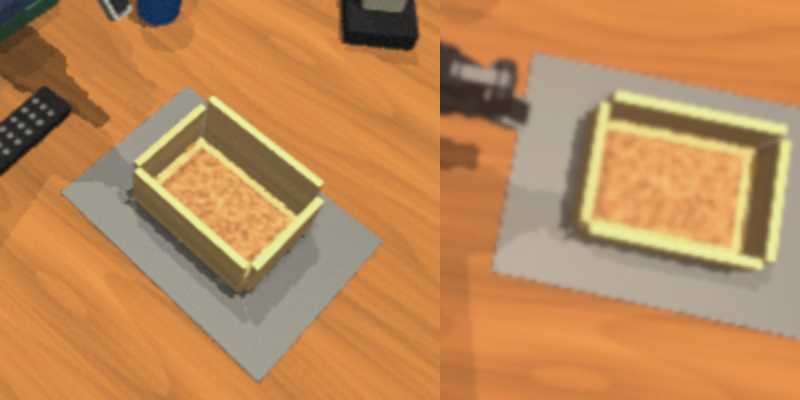

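All three flaps look upright, and the tray is square on the pad. A quick numeric check of the rim before handing in.

Run:
```python
from flap import *
p=ctrl.camera_params("top");p["M"]=p["cam_to_world"]
f=lambda q:(np.array(q,float)-[440,0])/2.667+[270,170]
def T(P): d=P-C; return np.c_[d@X,d@Y]
print("wall (exp x .054)",T(onz(p,f([(617,98),(785,130)]),.091)))
print("front (exp x -.054)",T(onz(p,f([(590,228),(762,265)]),.076)))
print("left (exp y .074)",T(onz(p,f([(604,103),(590,222)]),.076)))
print("right (exp y -.074)",T(onz(p,f([(785,142),(772,260)]),.076)))
i=cv2.imread('pics/top6.png');h=cv2.cvtColor(i,cv2.COLOR_BGR2HSV)
for n in("top0","top6"):
    i=cv2.imread(f'pics/{n}.png');h=cv2.cvtColor(i,cv2.COLOR_BGR2HSV)
    b=cv2.inRange(h,(105,120,40),(125,255,255));b[:120]=0;b[175:]=0;b[:,:245]=0;b[:,295:]=0;print(cv2.boundingRect(b))
```

```text
wall (exp x .054) [[ 0.0532  0.0685]
 [ 0.0557 -0.0675]]
front (exp x -.054) [[-0.0527  0.0696]
 [-0.0525 -0.0687]]
left (exp y .074) [[ 0.0504  0.0757]
 [-0.048   0.0704]]
right (exp y -.074) [[ 0.0495 -0.0738]
 [-0.047  -0.0759]]
(256, 130, 27, 27)
(255, 130, 28, 27)
```

The rim lies within about 3 mm of fully upright, the tray is centred, and the tumbler has not moved. Handing in.

```bash
python3 -c "
from bench import ctrl
print(ctrl.hand_in())"
```

```text
the job is handed in; nothing more can be done
None
```

The job is handed in at about 23 s, with no verdict returned: the tray stands released, centred and square on the pad with its tall wall away from the robot, all three flaps measure upright, and the tumbler and remote look undisturbed.

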